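# Stow the mincer kit case steel end down

### The arm

A 6-joint arm with a two-finger parallel gripper is mounted at the origin on a cart in front of the work surface, level with it; the furniture and walls round the work are solid. World frame = base frame: x ahead of the robot, y to its left, z up, the work surface at z = 0. Lengths are in m, angles in degrees, forces in N, time in s.
With the tool pointing down it reaches from about 0.4 to 0.825 m from the base axis. Payload 7 kg.
Tool frame: the origin (TCP) lies on the centre line of the jaws, within the pads' length; the fingertips stand 19 mm ahead of it and the grasp point (between the pads) is the TCP; z points along the fingers, y is the line along which they close (so a half turn about z gives the same grasp; the last joint's range is limited). The gripper opens to 88 mm and grips with 3 to 60 N. Pads are 19 mm wide; open, the fingers measure 130 mm over their backs; the gripper's body (78 mm by 193 mm) begins 47 mm behind the grasp point.
Start: joints at [86.236, 20.546, 0.682, 0, -70.136, -16.507], TCP at [0.234, 0.633, 0.225] pointing down, gripper open.
Joint ranges: [-176.03, 176.03], [-82.01, 121.73], [-58.28, 71.71], [-173.87, 95.51], [-174.79, -0.11], [-173.66, 173.66]. Speed limits (degrees/s): [136.94, 136.94, 172.46, 180, 180, 180].

### API

Orientations are given as [roll, pitch, yaw] about the fixed x, y, z axes, in that order (R = Rz(yaw) Ry(pitch) Rx(roll)).
In Python, from plant import * gives the robot as it stands. The module is installed in compiled form; this text tells all that it offers.
- The arm moves only by the tool play_rows, never from a script. Its argument "deltas" is a list of rows, each a list of 6 numbers: the shift along the world's x, y, z scaled (see below), then the turn, a rotation vector about the world's x, y, z scaled (see below). A call has 1 to 10 rows; each row shifts and turns the commanded pose from where the row before left it; what a row does not reach is not made up. The controller multiplies each number of a shift by 800 mm and each number of a turn by 180 degrees. A row lasts 1/10 s, in which the tool goes at most 50 mm and 8.59 degrees, less where a joint would pass 70% of its speed; a pose out of reach is approached as far as the arm can. A call with a number of a shift or a turn outside -1 to 1 is refused whole. A call with a gripper value outside its range is refused whole. "gripper" is the gripper command: -1 is shut, 1 is fully open, values between are in proportion, set as the call begins (left out, the last holds). The fingers move at their own pace and stop on an object; the grip force is fixed at half the most. Time passes only in rows, so rows that do not move let the fingers close. It gives the time, the measured TCP pose, the force, the opening and the grip force at its end, in the units of the state.
- get_obs(): the state, without advancing time (a new reading comes with each control period).
- snapshot(name): name is "side" or "top"; returns (picture, depth): 480x640x3 uint8, blue, green, red; 480x640 float32, m along the optical axis (not along the pixel's ray), 0 where there is no reading.
- camera_model(name): a dict with "fx", "fy", "cx", "cy" (pixels), "world_to_cam" (4x4, takes a point from world to camera coordinates). Camera axes: x right, y down, z forward; pixel columns grow to the right and rows downward; lengths in m; the calibration is good to about 2 mm. A picture is of the moment at which its call begins. camera_model takes no time and is no camera call.
- close_job(): hands the job in; it is judged then, once.
The state is a dict: "clock": time; "joint_pos": joint angles; "qvel": joint speeds; "tau": joint torques, N m; "tool_pos": TCP position; "orientation": TCP orientation; "force": force on the tool from outside, world axes, zero at the start; "moment": the same for the moment, N m; "opening": finger opening in m; "gripper_force": force on a finger pad.
Only numpy, scipy, OpenCV 4.12 (cv2) and the standard library are available. Lean on these libraries where they do the work, as an engineer would, in place of code of your own. Each camera call takes 0.05 s, during which the arm holds its last target. There are 200 camera calls.

### The job

The blue hard case holds the mincer kit: the steel discs are packed at one end and the light plastic parts at the other, but both ends look the same. Lift it to feel which end is heavy, then stand it upright on the board of the dark wooden rack, heavy end down, between the end plate and the divider, and let go; never turn the heavy end uppermost, set the case down gently and leave the other things where they are. Once it stands there, pull the red-knobbed catch out to free the divider, and slide the divider up until the case is held snugly between it and the end plate.

Things in the scene. Friction and masses are not known exactly. Their poses are not given: they have to be found in the camera images.
- case: smooth blue hard case with black ends, 180 mm long, 48 x 48 mm in section, 0.5 kg; origin at its middle, x along its length. Lies flat at first. 0.36 kg of steel sits in one end (balances 40 mm off the middle); which end varies and can only be felt: held at its middle it twists the grip (0.2 N m) or sags that way. Held lightly near the other end it swings down, 10 to 30 degrees off plumb.
- rack: low dark wooden rack fixed to the worktop: board 110 (x) by 220 mm (y), top 14 mm above the worktop, origin under its middle, y along the rack toward the upright end plate (84 mm wide, 8 mm thick, inner face at y = 96 mm, top 103 mm above the worktop). Two aluminium guide strips lie flush in the board at x = +-38 mm. The catch is on a bracket at the front (-x), near the other end.
- bay (a point): point on the flat top of the rack's board where the case is to stand, on the rack's middle line and 76 mm from the end plate; axes as the rack's. The case need not stand exactly here: anywhere between end plate and parked divider, within 30 mm of the middle line, will do.
- divider (a joint): how far the divider has been slid toward the end plate, m: 0 parked, at most 0.110. Parked, its face is 146 mm from the end plate, so it has closed on the 48 mm case at 0.098. It slides stiffly (about 2.5 N) and stays where it is left.
- catch (a joint): how far the catch bolt has been pulled out, m: 0 locked, at most 0.020. It slides along the rack's -x, with about 2.5 N, and stays where it is left. From 0.012 on the divider is free; below that the bolt stands between two lugs of the divider's foot and holds it.
- catch_knob (a point): on the axis of the catch's red round knob, 44 mm above the worktop; moves with it, axes as the rack's. The knob is 15 mm across; its top is 48 mm and its underside 27 mm above the worktop. It can be pinched from above and pulled, or pushed toward -x from behind.
- cream_tube: white tube with a red cap lying at the front, 169 mm long; only standing there, origin at the middle of its underside
- divider_tab (a point): middle of the divider's push tab, 6 mm below its top edge; moves with it, axes as the rack's. The tab is an upright wooden plate 44 mm wide (x), 10 mm thick (y), top 66 mm above the worktop, on the rear (-y) end of the divider's steel foot (top 25 mm up). The divider itself, 84 mm wide, 91 mm tall, stands before it: its face is 55 mm from this point. Pinch the tab or push it from behind (-y).

How it is judged (in metres and radians):
On the way, in this order (a step that is already met when the one before it is completed fails the run):
1. the case is lifted clear of the worktop (height (world z) of case above 0.07 m), for 0.2 s.
2. the case stands released on the rack's board between end plate and divider, heavy end down, with the catch still locked (angle between the x axis of case and the z axis of rack, either way round below 0.12 rad and height (world z) of discs_c0 below 0.08 m and height (world z) of case below 0.11 m and x of case in the frame of bay between -0.03 and 0.03 m and y of case in the frame of bay between -0.07 and 0.07 m and contact force between the fingers and case below 0.05 N and linear speed of case below 0.02 m/s and value of joint catch below 0.004 m), for 0.3 s.
3. the catch is pulled out (value of joint catch above 0.012 m), for 0.1 s.
At the end, for the whole second after the job is handed in: The case stands on the rack's board between end plate and divider, heavy end down, upright within 7 degrees and at rest; the catch is pulled out at least 10 mm and the divider is slid up so that no more than 8 mm is left between it, the case and the end plate (angle between the x axis of case and the z axis of rack, either way round below 0.12 rad and height (world z) of discs_c0 below 0.08 m and height (world z) of case below 0.11 m and x of case in the frame of bay between -0.03 and 0.03 m and y of case in the frame of bay between -0.07 and 0.07 m and value of joint divider above 0.09 m and value of joint catch above 0.01 m and linear speed of case below 0.02 m/s); the robot touches nothing.
It fails at once if the heavy end of the case is turned uppermost (within about 40 degrees of straight up) ((x of discs_c0 in the frame of case above 0.02 m and angle between case's own x axis and vertical below 0.7 rad) or (x of discs_c0 in the frame of case below -0.02 m and angle between case's own x axis and vertical above 2.44 rad)).
It fails at once if the case is dropped or flung (faster than 0.9 m/s) (linear speed of case above 0.9 m/s).
It fails at once if the tube lying in front is pushed more than 30 mm from its place (distance of cream_tube from where it was at the start of the episode above 0.03 m).
It also fails if it takes over 72 s, if anything falls off the work surface, if the arm or the gripper's body presses on something with over 40 N, if the wrist force passes 120 N, or if a joint passes its speed limit or range.

## Working session

There is one attempt and no reset: what is moved stays moved. The work goes in short steps, Python scripts to look and compute and a tool call to move; the robot and the scene stay as the last step left them, time stands still between calls to the robot, and variables do not carry over. Pictures are saved under pics/ and viewed, at most 12 in all, crops included, and the job is handed in when it is done.

Besides the shell and the picture viewer there is one more tool, called after "Request:" as name([rows], argument=value, ...), one row to a line, values as JSON. play_rows: Moves the arm, as the interface text tells. Its arguments: {"type":"object","properties":{"deltas":{"type":"array","items":{"type":"array","items":{"type":"number","minimum":-1,"maximum":1}}},"gripper":{"type":"number"}},"required":["deltas"]}

```bash
mkdir -p pics
cat > h.py <<'E'
from plant import *
import numpy as np, cv2
def pts(name,d):
    m=camera_model(name); T=np.linalg.inv(np.array(m["world_to_cam"]))
    v,u=np.mgrid[0:480,0:640]
    P=np.stack([(u-m["cx"])/m["fx"]*d,(v-m["cy"])/m["fy"]*d,d,np.ones_like(d)],-1)@T.T
    return P[...,:3]
E
python3 - <<'E'
from h import *
for n in("top","side"):
    p,d=snapshot(n); cv2.imwrite(f"pics/{n}0.png",p); np.save(f"{n}0.npy",d)
    m=camera_model(n); print(n,m["fx"],np.linalg.inv(np.array(m["world_to_cam"])).round(3).tolist(), (d>0).mean())
print(get_obs())
E
```

```text
top 435.185022929414 [[-0.021, -0.984, 0.178, 0.359], [-1.0, 0.018, -0.018, 0.19], [0.014, -0.178, -0.984, 0.927], [0.0, 0.0, 0.0, 1.0]] 0.9961197916666666
side 488.03499270709557 [[0.959, -0.143, 0.243, 0.29], [-0.282, -0.524, 0.804, -0.492], [0.012, -0.84, -0.543, 0.539], [0.0, 0.0, 0.0, 1.0]] 0.9961751302083334
{'clock': 0.1, 'joint_pos': array([ 8.62348746e+01,  2.05886285e+01,  6.37764820e-01, -1.49199739e-02,
       -7.01349452e+01, -1.65083662e+01]), 'qvel': array([-0.0977555 ,  0.00621501,  0.10751157,  0.05929544,  0.07896287,
        0.05953836]), 'tau': array([-8.14312807e-04, -5.84162879e+01,  2.93752849e+01,  7.01546788e+00,
        1.01720323e-02, -4.87696207e-05]), 'tool_pos': array([0.23376284, 0.63276277, 0.22380103]), 'orientation': array([ 1.79913743e+02, -1.09367767e-02, -2.02785638e+01]), 'force': array([-0.62543582, -0.11018116,  0.20271302]), 'moment': array([-0.03487452,  0.01347541, -0.03119352]), 'gripper_force': 0.0, 'opening': 0.08816287192076747}
```

View pics/top0.png

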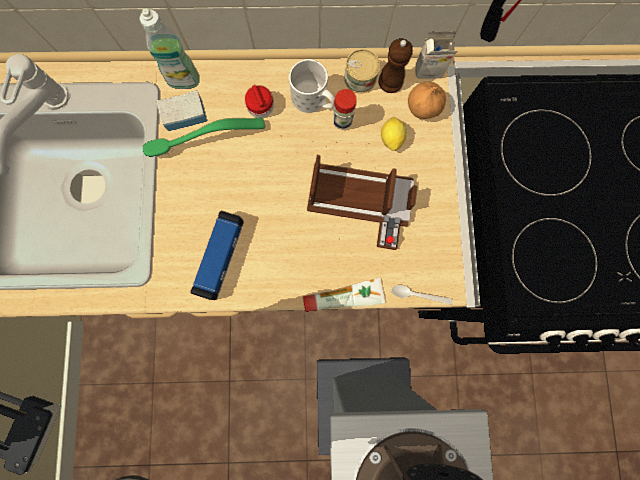

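View pics/side0.png

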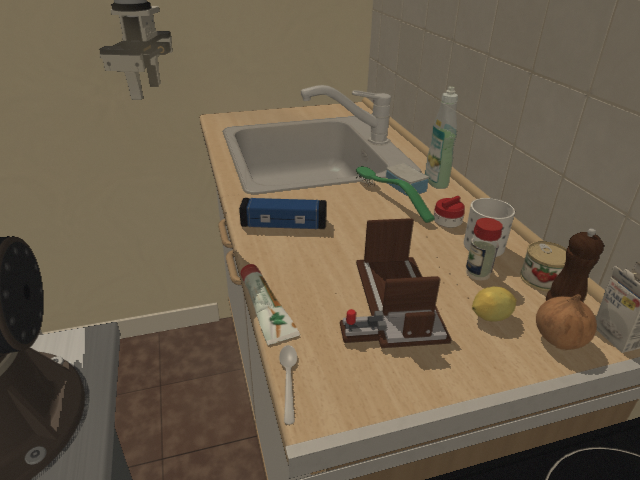

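The top view shows the blue case at about (217,255), the rack's end plate at (316,182), the divider at (390,190), the tab at (412,197) and the red knob at (389,240). The tube lies at (345,295). Next I'll measure positions from the depth points.

Run:
```python
from h import *
p=cv2.imread("pics/top0.png"); d=np.load("top0.npy"); P=pts("top",d); Z=P[...,2]
hsv=cv2.cvtColor(p,cv2.COLOR_BGR2HSV)
v,u=np.mgrid[0:480,0:640]
def rect(m,n):
    q=P[m][:,:2].astype(np.float32); r=cv2.minAreaRect(q); print(n,m.sum(),"z",np.median(Z[m]).round(4),np.round(r[0],4),np.round(r[1],4),round(r[2],2)); print(cv2.boxPoints(r).round(3).tolist())
box=lambda a,b,c,e:(u>=a)&(u<=c)&(v>=b)&(v<=e)
rect(box(180,200,255,310)&(Z>.040)&(Z<.056),"case top")
R=box(300,145,430,225)
rect(R&(Z>.010)&(Z<.019),"board")
rect(R&(Z>.095)&(Z<.11),"endplate top")
rect(R&(Z>.085)&(Z<.0945)&(u>360),"divider top")
rect(R&(Z>.06)&(Z<.07)&(u>395),"tab top")
rd=(hsv[...,1]>150)&((hsv[...,0]<8)|(hsv[...,0]>172))&box(375,215,405,250)
rect(rd&(Z>.043),"knob")
print("table",np.median(Z[box(250,230,300,280)]), "knob z",np.percentile(Z[rd],95))
rect(box(295,270,390,315)&(Z>.012)&(Z<.08),"tube")
rect(box(365,205,410,255)&(Z>.01),"bracket")
```

```text
case top 2061 z 0.0475 [0.4767 0.3835] [0.0483 0.1798] 71.5
[[0.3840000033378601, 0.3889999985694885], [0.5540000200271606, 0.3319999873638153], [0.5699999928474426, 0.3779999911785126], [0.39899998903274536, 0.4350000023841858]]
board 3495 z 0.0142 [0.6028 0.0811] [0.2192 0.1181] 79.86
[[0.5249999761581421, -0.01600000075995922], [0.6420000195503235, -0.03700000047683716], [0.6800000071525574, 0.17900000512599945], [0.5640000104904175, 0.19900000095367432]]
endplate top 169 z 0.1024 [0.6397 0.1148] [0.0766 0.1689] 14.23
[[0.5820000171661377, 0.18700000643730164], [0.6230000257492065, 0.024000000208616257], [0.6980000138282776, 0.041999999433755875], [0.656000018119812, 0.20600000023841858]]
divider top 210 z 0.0907 [0.5975 0.0261] [0.0104 0.0839] 79.67
[[0.5550000071525574, 0.028999999165534973], [0.6380000114440918, 0.013000000268220901], [0.6399999856948853, 0.024000000208616257], [0.5569999814033508, 0.039000000804662704]]
tab top 102 z 0.0657 [ 0.5876 -0.0226] [0.0101 0.0429] 79.99
[[0.5659999847412109, -0.024000000208616257], [0.6079999804496765, -0.03099999949336052], [0.6100000143051147, -0.020999999716877937], [0.5669999718666077, -0.014000000432133675]]
knob 36 z 0.0481 [0.5    0.0271] [0.0115 0.0114] 43.33
[[0.492000013589859, 0.027000000700354576], [0.5, 0.01899999938905239], [0.5080000162124634, 0.027000000700354576], [0.5, 0.03500000014901161]]
table 0.00013408854132068715 knob z 0.04976669389548715
tube 1134 z 0.023 [0.3876 0.1341] [0.0478 0.1484] 4.91
[[0.3569999933242798, 0.20600000023841858], [0.3700000047683716, 0.057999998331069946], [0.4180000126361847, 0.06199999898672104], [0.4050000011920929, 0.20999999344348907]]
bracket 1332 z 0.0222 [0.4619 0.0773] [0.1016 0.2882] 61.87
[[0.3109999895095825, 0.10000000149011612], [0.5649999976158142, -0.03500000014901161], [0.6129999756813049, 0.05400000140070915], [0.35899999737739563, 0.1899999976158142]]
```

Request:
play_rows([
  [0.038, -0.039, -0.019, 0, 0, 0.00125],
  [0.038, -0.039, -0.019, 0, 0, 0.00125],
  [0.038, -0.039, -0.019, 0, 0, 0.00125],
  [0.038, -0.039, -0.019, 0, 0, 0.00125],
  [0.038, -0.039, -0.019, 0, 0, 0.00125],
  [0.038, -0.039, -0.019, 0, 0, 0.00125],
  [0.038, -0.039, -0.019, 0, 0, 0.00125],
  [0.038, -0.039, -0.019, 0, 0, 0.00125],
  [0, 0, 0, 0, 0, 0],
  [0, 0, 0, 0, 0, 0],
], gripper=1)

```text
clock: 1.1
tool_pos: [0.4776, 0.3822, 0.1023]
orientation: [179.9, 0.0, -18.6]
force: [-0.3, 0.7, 0.1]
opening: 0.0876
gripper_force: 0.0
```

Request:
play_rows([
  [0, 0, -0.031, 0, 0, 0],
  [0, 0, -0.031, 0, 0, 0],
  [0, 0, -0.031, 0, 0, 0],
  [0, 0, 0, 0, 0, 0],
  [0, 0, 0, 0, 0, 0],
])

```text
clock: 1.6
tool_pos: [0.4767, 0.3845, 0.0292]
orientation: [180.0, -0.0, -18.4]
force: [0.3, -0.2, 1.0]
opening: 0.0875
gripper_force: 0.0
```

Request:
play_rows([
  [0, 0, 0, 0, 0, 0],
  [0, 0, 0, 0, 0, 0],
  [0, 0, 0, 0, 0, 0],
  [0, 0, 0, 0, 0, 0],
  [0, 0, 0, 0, 0, 0],
  [0, 0, 0, 0, 0, 0],
  [0, 0, 0, 0, 0, 0],
], gripper=-1)

```text
clock: 2.3
tool_pos: [0.4772, 0.3837, 0.0289]
orientation: [-180.0, -0.0, -18.5]
force: [-0.7, 0.8, 2.3]
opening: 0.0475
gripper_force: 30.0
```

Request:
play_rows([
  [0, 0, 0.012, 0, 0, 0],
  [0, 0, 0.02, 0, 0, 0],
  [0, 0, 0.02, 0, 0, 0],
  [0, 0, 0.02, 0, 0, 0],
  [0, 0, 0.012, 0, 0, 0],
  [0, 0, 0, 0, 0, 0],
  [0, 0, 0, 0, 0, 0],
  [0, 0, 0, 0, 0, 0],
  [0, 0, 0, 0, 0, 0],
])

```text
clock: 3.2
tool_pos: [0.4767, 0.3831, 0.0949]
orientation: [179.9, 0.0, -18.5]
force: [-0.4, 0.1, -4.6]
opening: 0.0476
gripper_force: 30.0
```

Run:
```python
from h import *
o=get_obs(); print({k:np.round(o[k],3) for k in("clock","tool_pos","orientation","force","moment","opening","gripper_force")})
p,d=snapshot("side"); cv2.imwrite("pics/side1.png",p[100:340,100:420])
P=pts("side",d);hsv=cv2.cvtColor(p,cv2.COLOR_BGR2HSV)
m=(hsv[...,0]>100)&(hsv[...,0]<125)&(hsv[...,1]>150)&(P[...,1]>.25)&(P[...,2]>.01)&(P[...,2]<.25)
q=P[m]; 
s=(q-o["tool_pos"])@np.array([.948,-.318,0])
for a in np.arange(-.1,.1,.02):
    k=(s>a)&(s<a+.02)
    if k.sum()>20: print(round(a+.01,2),k.sum(),q[k,2].min().round(3),q[k,2].max().round(3))
```

```text
{'clock': np.float64(3.2), 'tool_pos': array([0.477, 0.383, 0.095]), 'orientation': array([ 1.79906e+02,  3.50000e-02, -1.84800e+01]), 'force': array([-0.433,  0.104, -4.554]), 'moment': array([0.032, 0.19 , 0.015]), 'opening': np.float64(0.048), 'gripper_force': np.float64(30.0)}
```

View pics/side1.png

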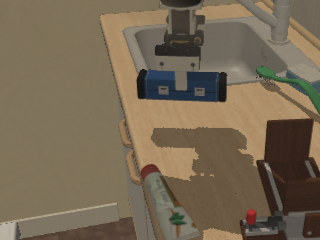

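The moment of +0.19 N m about y, with Fz at -4.6 N, puts the heavy end at the far end (+x). The picture shows the case held level at about (182,86). I'll set it down and regrip it near the light end.

Request:
play_rows([
  [0, 0, -0.02, 0, 0, 0],
  [0, 0, -0.02, 0, 0, 0],
  [0, 0, -0.02, 0, 0, 0],
  [0, 0, -0.012, 0, 0, 0],
  [0, 0, -0.008, 0, 0, 0],
  [0, 0, -0.003, 0, 0, 0],
  [0, 0, 0, 0, 0, 0],
])

```text
clock: 3.95
tool_pos: [0.4773, 0.3837, 0.0298]
orientation: [-180.0, -0.0, -18.5]
force: [0.6, -0.2, -5.2]
opening: 0.0482
gripper_force: 30.0
```

Request:
play_rows([
  [0, 0, 0, 0, 0, 0],
  [0, 0, 0, 0, 0, 0],
  [0, 0, 0, 0, 0, 0],
  [0, 0, 0, 0, 0, 0],
  [0, 0, 0.02, 0, 0, 0],
  [0, 0, 0.04, 0, 0, 0],
  [0, 0, 0.03, 0, 0, 0],
  [-0.025, 0.0085, 0, 0, 0, 0],
  [-0.0425, 0.0145, 0, 0, 0, 0],
  [-0.01, 0.003, 0, 0, 0, 0],
], gripper=1)

```text
clock: 4.95
tool_pos: [0.4132, 0.405, 0.1021]
orientation: [-179.9, 0.0, -18.4]
force: [-0.8, 0.7, 0.2]
opening: 0.0877
gripper_force: 0.0
```

Run:
```python
from h import *
o=get_obs(); print({k:np.round(o[k],3) for k in("clock","tool_pos","orientation","force","joint_pos")})
p,d=snapshot("top"); cv2.imwrite("pics/top2.png",p)
P=pts("top",d); Z=P[...,2]
v,u=np.mgrid[0:480,0:640]
hsv=cv2.cvtColor(p,cv2.COLOR_BGR2HSV)
m=(hsv[...,0]>100)&(hsv[...,0]<125)&(hsv[...,1]>150)&(Z>.035)&(Z<.06)&(u>180)&(u<255)&(v>190)&(v<310)
r=cv2.minAreaRect(P[m][:,:2].astype(np.float32)); print(r,Z[m].min(),Z[m].max()); print(cv2.boxPoints(r).round(3).tolist())
```

```text
{'clock': np.float64(4.95), 'tool_pos': array([0.413, 0.405, 0.102]), 'orientation': array([-1.79945e+02,  1.50000e-02, -1.84190e+01]), 'force': array([-0.797,  0.7  ,  0.25 ]), 'joint_pos': array([ 6.3772e+01,  1.7768e+01, -2.0894e+01, -2.8000e-02, -5.1286e+01,
        7.8260e+00])}
((0.4742884039878845, 0.38295793533325195), (0.04749390110373497, 0.17406374216079712), 71.63909149169922) 0.0358408500711066 0.052011979009654374
[[0.3840000033378601, 0.3880000114440918], [0.5490000247955322, 0.3330000042915344], [0.5640000104904175, 0.3779999911785126], [0.39899998903274536, 0.43299999833106995]]
```

Request:
play_rows([
  [0, 0, -0.031, 0, 0, 0],
  [0, 0, -0.031, 0, 0, 0],
  [0, 0, -0.031, 0, 0, 0],
  [0, 0, 0, 0, 0, 0],
  [0, 0, 0, 0, 0, 0],
])

```text
clock: 5.5
tool_pos: [0.4156, 0.4042, 0.0272]
orientation: [179.9, -0.0, -18.5]
force: [0.6, -0.7, 0.9]
opening: 0.0876
gripper_force: 0.0
```

Request:
play_rows([
  [0, 0, 0, 0, 0, 0],
  [0, 0, 0, 0, 0, 0],
  [0, 0, 0, 0, 0, 0],
  [0, 0, 0, 0, 0, 0],
  [0, 0, 0, 0, 0, 0],
  [0, 0, 0, 0, 0, 0],
  [0, 0, 0, 0, 0, 0],
], gripper=-1)

```text
clock: 6.2
tool_pos: [0.4151, 0.4044, 0.0273]
orientation: [-180.0, -0.0, -18.5]
force: [-1.5, -0.2, 2.1]
opening: 0.0475
gripper_force: 30.0
```

Request:
play_rows([
  [0, 0, 0.01, 0, 0, 0],
  [0, 0, 0.019, 0, 0, 0],
  [0, 0, 0.019, 0, 0, 0],
  [0, 0, 0.019, 0, 0, 0],
  [0, 0, 0.019, 0, 0, 0],
  [0, 0, 0.019, 0, 0, 0],
  [0, 0, 0.019, 0, 0, 0],
  [0, 0, 0.019, 0, 0, 0],
  [0, 0, 0.019, 0, 0, 0],
  [0, 0, 0.019, 0, 0, 0],
])

```text
clock: 7.2
tool_pos: [0.4143, 0.4035, 0.1718]
orientation: [179.9, 0.1, -18.5]
force: [0.3, -0.3, -4.5]
opening: 0.0475
gripper_force: 30.0
```

Request:
play_rows([
  [0, 0, 0.019, 0, 0, 0],
  [0, 0, 0.019, 0, 0, 0],
  [0, 0, 0.019, 0, 0, 0],
  [0, 0, 0.019, 0, 0, 0],
  [0, 0, 0.019, 0, 0, 0],
  [0, 0, 0.019, 0, 0, 0],
  [0, 0, 0.019, 0, 0, 0],
  [0, 0, 0, 0, 0, 0],
])

```text
clock: 8.0
tool_pos: [0.4152, 0.4047, 0.2799]
orientation: [-179.9, -0.0, -18.5]
force: [-0.4, 1.5, -5.4]
opening: 0.0478
gripper_force: 30.0
```

```bash
cat >> h.py <<'E'
def tilt(save):
    o=get_obs(); print({k:np.round(o[k],3) for k in("clock","tool_pos","orientation","force","moment","opening","joint_pos")})
    p,d=snapshot("side"); cv2.imwrite(save,p)
    P=pts("side",d);hsv=cv2.cvtColor(p,cv2.COLOR_BGR2HSV)
    m=(hsv[...,0]>100)&(hsv[...,0]<125)&(hsv[...,1]>150)&(np.linalg.norm(P-o["tool_pos"],axis=2)<.2)
    n,l,s,c=cv2.connectedComponentsWithStats(m.astype(np.uint8)); m=l==1+np.argmax(s[1:,4])
    q=P[m]; r=cv2.minAreaRect(np.argwhere(m)[:,::-1].astype(np.float32)); print("px",m.sum(),r)
    c=q.mean(0); w,V=np.linalg.eigh(np.cov((q-c).T)); a=V[:,2]*np.sign(V[2,2])
    print("c",c.round(3),"axis",a.round(3),"ext",np.ptp((q-c)@V,axis=0).round(3),"tilt",np.degrees(np.arccos(a[2])).round(1),"zmin",q[:,2].min())
    n=V[:,0]; print("normal",n.round(3), "yaw",np.degrees(np.arctan2(n[1],n[0])).round(1))
E
python3 -c "
from h import *
tilt('pics/side3.png')"
```

```text
{'clock': np.float64(8.0), 'tool_pos': array([0.415, 0.405, 0.28 ]), 'orientation': array([-1.79873e+02, -1.70000e-02, -1.84700e+01]), 'force': array([-0.45 ,  1.536, -5.394]), 'moment': array([0.152, 0.103, 0.029]), 'opening': np.float64(0.048), 'joint_pos': array([ 6.3580e+01,  9.7470e+00, -6.7770e+00, -1.0000e-03, -7.3347e+01,
        7.9510e+00])}Traceback (most recent call last):
  File "<string>", line 3, in <module>
    tilt('pics/side3.png')
    ~~~~^^^^^^^^^^^^^^^^^^
  File "h.py", line 13, in tilt
    n,l,s,c=cv2.connectedComponentsWithStats(m.astype(np.uint8)); m=l==1+np.argmax(s[1:,4])
                                                                         ~~~~~~~~~^^^^^^^^^
    return _wrapfunc(a, 'argmax', axis=axis, out=out, **kwds)
    return bound(*args, **kwds)
ValueError: attempt to get argmax of an empty sequence
```

View pics/side3.png

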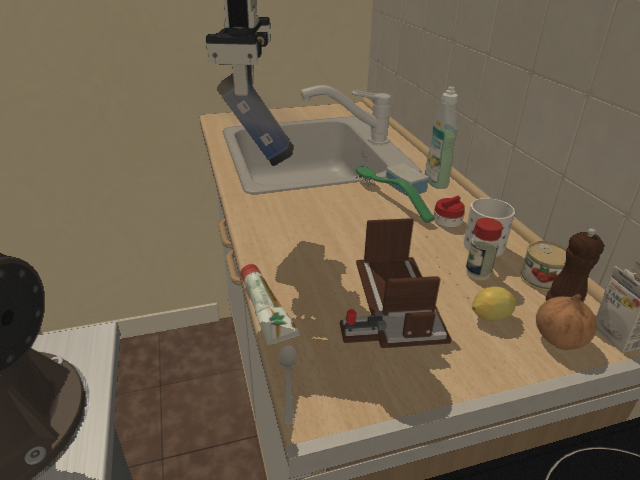

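The side picture shows the case hanging from the jaws at (240,85) with its heavy end at (280,155), about 30° off plumb. I'll measure the tilt properly.

```bash
sed -i 's/(hsv\[...,1\]>150)&(np.linalg/(hsv[...,1]>70)\&(np.linalg/; s/<125)&/<130)\&/' h.py; python3 -c "
from h import *
tilt('pics/side4.png')"
```

```text
{'clock': np.float64(8.05), 'tool_pos': array([0.415, 0.404, 0.278]), 'orientation': array([-1.79959e+02,  3.20000e-02, -1.84870e+01]), 'force': array([-1.075,  0.244, -6.022]), 'moment': array([0.092, 0.334, 0.009]), 'opening': np.float64(0.048), 'joint_pos': array([ 6.3579e+01,  9.7990e+00, -6.8880e+00, -3.9000e-02, -7.3277e+01,
        7.9450e+00])}
px 192 ((263.28961181640625, 147.92413330078125), (31.391193389892578, 10.463730812072754), 41.633541107177734)
c [0.442 0.371 0.177] axis [-0.66   0.214  0.72 ] ext [0.01  0.022 0.059] tilt 44.0 zmin 0.15555096488555853
normal [-0.35  -0.936 -0.042] yaw -110.5
```

```bash
sed -i 's/^    m=(hsv.*$/    m=(np.linalg.norm(P-o["tool_pos"],axis=2)<.19)\&(P[...,2]>.02+P[...,2]*0)\&(P[...,2]<o["tool_pos"][2]-.025)\&(d>0)/' h.py; python3 -c "
from h import *
tilt('pics/side5.png')"
```

```text
{'clock': np.float64(8.1), 'tool_pos': array([0.414, 0.404, 0.277]), 'orientation': array([ 1.79948e+02,  6.30000e-02, -1.84850e+01]), 'force': array([ 0.195, -0.018, -5.328]), 'moment': array([0.045, 0.191, 0.039]), 'opening': np.float64(0.048), 'joint_pos': array([ 6.3584e+01,  9.8410e+00, -6.9610e+00, -5.7000e-02, -7.3258e+01,
        7.9480e+00])}
px 1866 ((263.92974853515625, 130.77838134765625), (73.52146911621094, 30.43788719177246), 53.97262954711914)
c [0.445 0.374 0.204] axis [-0.589  0.163  0.792] ext [0.042 0.068 0.138] tilt 37.7 zmin 0.14107900643601312
normal [ 0.061 -0.968  0.245] yaw -86.4
```

```bash
cat >> h.py <<'E'
def tilt2():
    o=get_obs(); R=cv2.Rodrigues(np.array([0,0,np.radians(o["orientation"][2])]))[0]
    p,d=snapshot("side"); P=(pts("side",d)-o["tool_pos"])@R
    m=(d>0)&(abs(P[...,1]+.024)<.006)&(np.linalg.norm(P,axis=2)<.2)&(P[...,2]<-.025)
    q=P[m][:,[0,2]].astype(np.float32); r=cv2.minAreaRect(q); b=cv2.boxPoints(r)
    print("tool",o["tool_pos"].round(4),o["orientation"].round(1),o["joint_pos"].round(1),len(q),r); print(b.round(3).tolist())
E
python3 -c "
from h import *
tilt2()"
```

```text
tool [0.4144 0.4038 0.277 ] [ 1.799e+02  1.000e-01 -1.850e+01] [ 63.6   9.9  -7.   -0.1 -73.3   7.9] 1535 ((0.03161594271659851, -0.0697663277387619), (0.04808255285024643, 0.13810937106609344), 33.05841064453125)
[[-0.026000000536441803, -0.02500000037252903], [0.04899999871850014, -0.14100000262260437], [0.08900000154972076, -0.11500000208616257], [0.014000000432133675, 0.0010000000474974513]]
```

Request:
play_rows([
  [0.008, -0.0127, 0.004, 0, 0, 0.0092],
  [0.0165, -0.0254, 0.004, 0, 0, 0.0092],
  [0.0165, -0.0254, 0.004, 0, 0, 0.0092],
  [0.0165, -0.0254, 0.004, 0, 0, 0.0092],
  [0.0165, -0.0254, 0.004, 0, 0, 0.0092],
  [0.0165, -0.0254, 0.004, 0.0016, 0.009, 0],
  [0.0165, -0.0254, 0.004, 0.0032, 0.018, 0],
  [0.0165, -0.0254, 0, 0.0032, 0.018, 0],
  [0.0165, -0.0254, 0, 0.0032, 0.018, 0],
  [0.0165, -0.0254, 0, 0.0032, 0.018, 0],
])

```text
clock: 9.2
tool_pos: [0.5406, 0.2104, 0.2998]
orientation: [180.0, 15.0, -10.2]
force: [0.1, 0.3, -4.4]
opening: 0.0474
gripper_force: 30.0
```

Request:
play_rows([
  [0.0165, -0.0254, 0, 0.0032, 0.018, 0],
  [0.0165, -0.0254, 0, 0.0032, 0.018, 0],
  [0.0165, -0.0254, 0, 0.0032, 0.018, 0],
  [0.0165, -0.0254, 0, 0.0032, 0.018, 0],
  [0.0165, -0.0254, 0, 0.0032, 0.018, 0],
  [0.0085, -0.0127, 0, 0.0016, 0.009, 0],
  [0, 0, 0, 0, 0, 0],
  [0, 0, 0, 0, 0, 0],
])

```text
clock: 10.0
tool_pos: [0.6135, 0.0994, 0.2988]
orientation: [179.9, 33.0, -10.3]
force: [-0.2, 0.0, -5.0]
opening: 0.0475
gripper_force: 30.0
```

```bash
python3 -c "
from h import *
tilt2()
p,d=snapshot('side'); cv2.imwrite('pics/side6.png',p)
"
```

```text
tool [0.6135 0.0994 0.2988] [179.9  33.  -10.3] [  17.4   34.3   31.2  -16.2 -115.9   59. ] 2279 ((-0.014343434944748878, -0.08463598787784576), (0.11945892125368118, 0.047914084047079086), 88.80335235595703)
[[-0.03999999910593033, -0.14399999380111694], [0.00800000037997961, -0.14499999582767487], [0.010999999940395355, -0.02500000037252903], [-0.03700000047683716, -0.024000000208616257]]
```

View pics/side6.png

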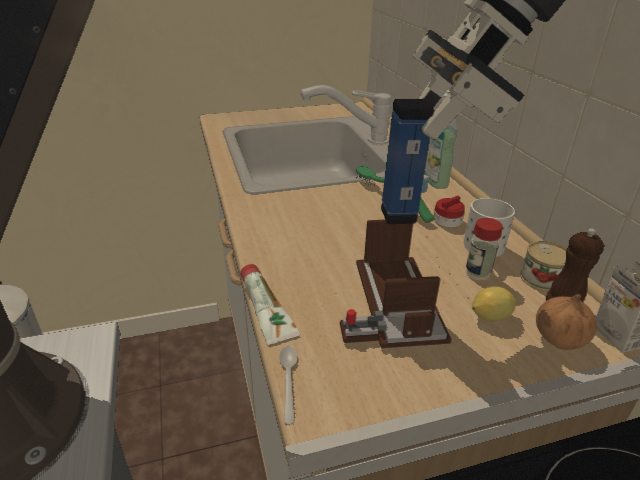

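The picture shows the case upright at (405,160) above the bay behind the end plate. It is within about 1° of plumb. I'll shift it 12 mm along rack x and lower it.

Request:
play_rows([
  [0.0075, -0.0013, -0.01, 0, 0, 0],
  [0.0073, -0.0013, -0.02, 0, 0, 0],
  [0, 0, -0.02, 0, 0, 0],
  [0, 0, -0.02, 0, 0, 0],
  [0, 0, -0.02, 0, 0, 0],
  [0, 0, -0.02, 0, 0, 0],
  [0, 0, -0.02, 0, 0, 0],
  [0, 0, -0.02, 0, 0, 0],
  [0, 0, -0.008, 0, 0, 0],
  [0, 0, 0, 0, 0, 0],
])

```text
clock: 11.1
tool_pos: [0.6244, 0.0974, 0.1729]
orientation: [179.9, 33.0, -10.2]
force: [0.8, 0.1, -5.1]
opening: 0.0479
gripper_force: 30.0
```

```bash
python3 -c "
from h import *
tilt2()
p,d=snapshot('side'); cv2.imwrite('pics/side7.png',p[130:370,270:590])
"
```

```text
tool [0.6244 0.0974 0.1729] [179.9  33.  -10.2] [  17.1   38.9   22.8  -14.8 -103.5   63. ] 1697 ((-4.792213439941406e-05, -0.10043948888778687), (0.19683925807476044, 0.15077508985996246), 0.18666787445545197)
[[-0.0989999994635582, -0.02500000037252903], [-0.09799999743700027, -0.17599999904632568], [0.0989999994635582, -0.17599999904632568], [0.09799999743700027, -0.02500000037252903]]
```

View pics/side7.png

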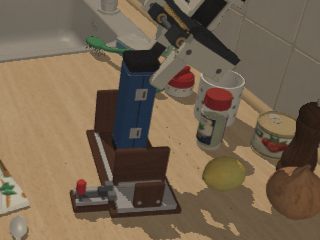

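The case is hanging between the end plate (108,115) and the divider (143,165), and the parts are clear of each other. I'll lower it slowly and watch the force.

Request:
play_rows([
  [0, 0, -0.003, 0, 0, 0],
  [0, 0, -0.003, 0, 0, 0],
  [0, 0, -0.003, 0, 0, 0],
  [0, 0, 0, 0, 0, 0],
])

```text
clock: 11.6
tool_pos: [0.6247, 0.0975, 0.1668]
orientation: [179.9, 32.9, -10.2]
force: [0.3, 0.1, -5.2]
opening: 0.0476
gripper_force: 30.0
```

Request:
play_rows([
  [0, 0, -0.0025, 0, 0, 0],
  [0, 0, -0.0025, 0, 0, 0],
  [0, 0, 0, 0, 0, 0],
])

```text
clock: 11.9
tool_pos: [0.6247, 0.0975, 0.1627]
orientation: [179.9, 32.9, -10.2]
force: [-0.9, -0.4, -5.0]
opening: 0.0476
gripper_force: 30.0
```

Request:
play_rows([
  [0, 0, -0.0025, 0, 0, 0],
  [0, 0, 0, 0, 0, 0],
])

```text
clock: 12.1
tool_pos: [0.6248, 0.0975, 0.1608]
orientation: [179.9, 32.9, -10.2]
force: [-0.1, -0.9, -5.2]
opening: 0.0477
gripper_force: 30.0
```

Request:
play_rows([
  [0, 0, -0.0025, 0, 0, 0],
  [0, 0, 0, 0, 0, 0],
])

```text
clock: 12.3
tool_pos: [0.6248, 0.0975, 0.1588]
orientation: [179.9, 32.9, -10.2]
force: [0.4, 0.0, -5.2]
opening: 0.0477
gripper_force: 30.0
```

Request:
play_rows([
  [0, 0, -0.002, 0, 0, 0],
  [0, 0, 0, 0, 0, 0],
])

```text
clock: 12.5
tool_pos: [0.625, 0.0974, 0.1585]
orientation: [179.9, 32.9, -10.2]
force: [-1.7, -0.4, 1.9]
opening: 0.0479
gripper_force: 30.0
```

Request:
play_rows([
  [0, 0, 0, 0, 0, 0],
  [0, 0, 0, 0, 0, 0],
  [0, 0, 0, 0, 0, 0],
  [0, 0, 0, 0, 0, 0],
  [0.013, -0.0024, 0.021, 0, 0, 0],
  [0.02, -0.0036, 0.0315, 0, 0, 0],
  [0.02, -0.0036, 0.0315, 0, 0, 0],
  [0.014, -0.0024, 0.022, 0, 0, 0],
], gripper=1)

```text
clock: 13.3
tool_pos: [0.6795, 0.0875, 0.244]
orientation: [179.9, 32.8, -10.2]
force: [0.5, 0.0, 1.0]
opening: 0.0874
gripper_force: 0.0
```

```bash
python3 -c "
from h import *
o=get_obs();print(o['tool_pos'],o['orientation'],o['joint_pos'])
p,d=snapshot('side'); cv2.imwrite('pics/side8.png',p[130:370,270:590])
p,d=snapshot('top'); P=pts('top',d); Z=P[...,2]
m=(Z>.18)&(Z<.205)&(P[...,0]<.66)&(P[...,0]>.54)&(P[...,1]>.02)&(P[...,1]<.18)
print(m.sum(),np.median(Z[m]),cv2.minAreaRect(P[m][:,:2].astype(np.float32)))
cv2.imwrite('pics/top8.png',p)
"
```

```text
[0.67949224 0.08747759 0.24403446] [179.93949753  32.80658578 -10.2129874 ] [  15.43484512   42.28411716   38.45671273  -15.00661736 -115.57444281
   61.42709809]
0 nan ((0.0, 0.0), (0.0, 0.0), 0.0)
  return _methods._mean(a, axis=axis, dtype=dtype,
  ret = ret.dtype.type(ret / rcount)
```

View pics/side8.png

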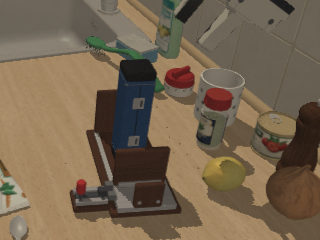

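The case stands upright and free at (135,105), and the catch is still locked. Next I'll check the bracket's shape around the knob.

Run:
```python
from h import *
d=np.load("top0.npy"); P=pts("top",d)
y=np.radians(-10.2); R=np.array([[np.cos(y),-np.sin(y)],[np.sin(y),np.cos(y)]])
q=(P[...,:2]-np.array([.500,.027]))@R; Z=P[...,2]
xs=np.arange(-.032,.06,.006)
print("y/x",(xs*1000).round())
for b in np.arange(-.048,.049,.006):
    row=[]
    for a in xs:
        m=(abs(q[...,0]-a)<.003)&(abs(q[...,1]-b)<.003)
        row.append(int(Z[m].max()*1000) if m.any() else -1)
    print(int(round(b*1000)),row)
```

```text
y/x [-32. -26. -20. -14.  -8.  -2.   4.  10.  16.  22.  28.  34.  40.  46.
  52.  58.]
-48 [4, 1, 1, 3, 1, 4, 2, 1, 1, 4, 3, 0, 3, 3, 1, 1]
-42 [2, 2, 2, 3, 4, 1, 2, 4, 1, 3, 1, 4, 1, 0, 1, 2]
-36 [1, 1, 2, 3, 1, 2, 4, 1, 2, 2, 0, 2, 13, 15, 25, 25]
-30 [3, 2, 2, 3, 3, 3, 3, 2, 2, 4, 2, 3, 15, 19, 27, 28]
-24 [2, 2, 3, 5, 13, 12, 13, 14, 11, 1, 14, 1, 14, 16, 26, 28]
-18 [1, 3, 3, 16, 22, 23, 22, 22, 24, 24, 22, 24, 31, 33, 27, 25]
-12 [3, 1, 2, 14, 24, 24, 23, 27, 24, 25, 24, 24, 34, 33, 33, 26]
-6 [1, 1, 2, 14, 23, 50, 48, -1, 24, 23, 32, 33, 32, 33, 30, 27]
0 [3, 3, 1, 13, 51, 49, 50, 23, 22, 22, 33, 33, 32, 33, 23, 28]
6 [2, 2, 1, 17, 22, 49, 48, 24, 23, 25, 32, 32, 33, 31, 35, 27]
12 [2, 2, 3, 14, 25, 24, 25, 23, 26, 26, 25, 25, 34, 33, 86, 90]
18 [4, 3, 2, 15, 20, 22, 23, 26, 22, 23, 22, 23, 32, 30, 90, 93]
24 [3, 2, 3, 3, 12, 10, 2, 12, 8, 15, 10, 10, 14, 15, 21, 90]
30 [2, 3, 2, 4, 1, 4, 2, 1, 2, 4, 0, 3, 15, 14, 16, 16]
36 [3, 2, 2, 2, 1, 2, 3, 2, 1, 1, 1, 1, 15, 16, 17, 17]
42 [2, 2, 2, 2, 2, 3, 3, 2, 2, 2, 4, 4, 15, 17, 16, 15]
48 [4, 0, 2, 3, 1, 3, 0, 1, 2, 2, 1, 2, 15, 18, 16, 16]
```

Request:
play_rows([
  [0, 0, 0.035, -0.002, -0.0115, 0],
  [0, 0, 0.035, -0.0041, -0.0225, 0],
  [-0.0374, -0.0126, 0, -0.0041, -0.0225, 0],
  [-0.0374, -0.0126, 0, -0.0041, -0.0225, 0],
  [-0.0374, -0.0126, 0, -0.0041, -0.0225, 0],
  [-0.0374, -0.0126, 0, -0.0041, -0.0225, 0],
  [-0.0374, -0.0126, 0, -0.0041, -0.0225, 0],
  [-0.0374, -0.0126, 0, -0.0041, -0.0225, 0],
  [0, 0, 0, -0.002, -0.0115, 0],
  [0, 0, 0, 0, 0, 0],
], gripper=0)

```text
clock: 14.4
tool_pos: [0.4969, 0.027, 0.2992]
orientation: [180.0, -0.3, -10.1]
force: [0.4, 0.0, 0.6]
opening: 0.0437
gripper_force: 0.0
```

Request:
play_rows([
  [0.003, 0, -0.05, 0, 0, 0],
  [0, 0, -0.055, 0, 0, 0],
  [0, 0, -0.055, 0, 0, 0],
  [0, 0, -0.055, 0, 0, 0],
  [0, 0, -0.03, 0, 0, 0],
  [0, 0, 0, 0, 0, 0],
])

```text
clock: 15.0
tool_pos: [0.4991, 0.0264, 0.098]
orientation: [179.6, 0.3, -10.3]
force: [-1.6, -0.2, 0.0]
opening: 0.0436
gripper_force: 0.0
```

Run:
```python
from h import *
o=get_obs();print(o['tool_pos'],o['orientation'])
p,d=snapshot('top'); P=pts('top',d); Z=P[...,2]
m=(Z>.18)&(Z<.21)&(P[...,0]<.68)&(P[...,0]>.54)&(P[...,1]>.04)&(P[...,1]<.18)
if m.any(): print(m.sum(),np.median(Z[m]),cv2.minAreaRect(P[m][:,:2].astype(np.float32)))
p,d=snapshot('side'); P=pts('side',d); hsv=cv2.cvtColor(p,cv2.COLOR_BGR2HSV)
m=(hsv[...,1]>150)&((hsv[...,0]<8)|(hsv[...,0]>172))&(abs(P[...,0]-.5)<.03)&(abs(P[...,1]-.027)<.03)
print("knob",m.sum(),P[m].mean(0),P[m].max(0),P[m].min(0))
cv2.imwrite('pics/side9.png',cv2.resize(p[200:360,300:500],None,fx=3,fy=3))
```

```text
[0.49908234 0.02644155 0.0980309 ] [179.64056214   0.34659416 -10.27257465]
560 0.193876278696688 ((0.6099948287010193, 0.0994986817240715), (0.04781142249703407, 0.04741412773728371), 79.56180572509766)
knob 116 [0.49836451 0.02442767 0.04095997] [0.50573737 0.03378841 0.04879018] [0.49261876 0.01983623 0.02663574]
```

View pics/side9.png

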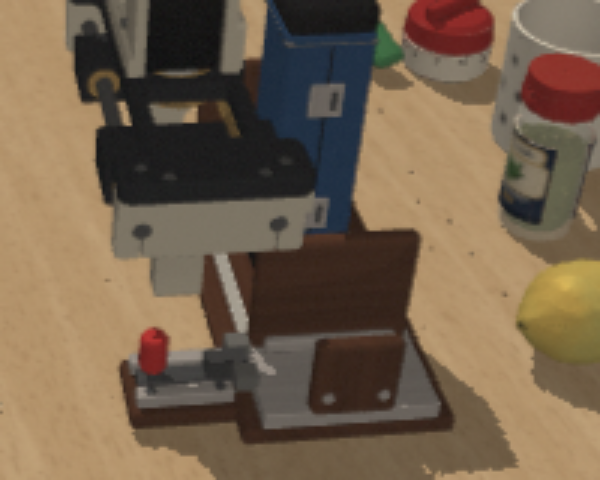

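The case top is centred at (0.610, 0.0995), upright and aligned with the rack. The picture shows the red knob at (153,350) with the jaws directly above it. I'll descend and pinch it.

Request:
play_rows([
  [0, 0, -0.03, 0, 0, 0],
  [0, 0, -0.025, 0, 0, 0],
  [0, 0, -0.005, 0, 0, 0],
  [0, 0, 0, 0, 0, 0],
])

```text
clock: 15.5
tool_pos: [0.5022, 0.0276, 0.0552]
orientation: [179.9, -0.1, -10.2]
force: [-0.0, 1.4, 0.7]
opening: 0.044
gripper_force: 0.0
```

Request:
play_rows([
  [0, 0, 0, 0, 0, 0],
  [0, 0, 0, 0, 0, 0],
  [0, 0, 0, 0, 0, 0],
  [0, 0, 0, 0, 0, 0],
  [0, 0, 0, 0, 0, 0],
], gripper=-1)

```text
clock: 16.0
tool_pos: [0.5015, 0.0274, 0.0545]
orientation: [179.9, -0.1, -10.2]
force: [0.7, 0.1, 0.1]
opening: 0.0092
gripper_force: 0.0
```

Request:
play_rows([
  [0, 0, 0, 0, 0, 0],
  [0, 0, 0, 0, 0, 0],
])

```text
clock: 16.2
tool_pos: [0.5014, 0.0274, 0.0543]
orientation: [179.9, -0.1, -10.2]
force: [0.3, 0.8, 0.7]
opening: 0.0007
gripper_force: 0.0
```

Run:
```python
from h import *
p,d=snapshot('side'); cv2.imwrite('pics/side10.png',cv2.resize(p[240:360,300:460],None,fx=4,fy=4))
```

```text
(no output)
```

View pics/side10.png

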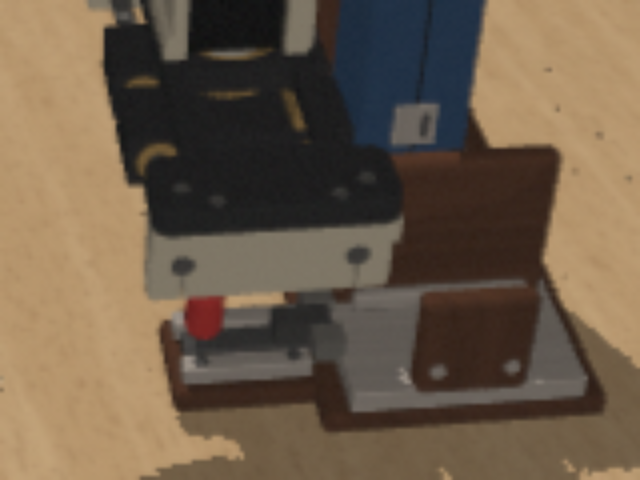

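The picture shows the knob in full at (205,315), not between the shut fingers. I'll measure where it is now.

Run:
```python
from h import *
p,d=snapshot('side'); P=pts('side',d); hsv=cv2.cvtColor(p,cv2.COLOR_BGR2HSV)
m=(hsv[...,1]>150)&((hsv[...,0]<8)|(hsv[...,0]>172))&(abs(P[...,0]-.5)<.05)&(abs(P[...,1]-.027)<.04)
print("knob",m.sum(),P[m].mean(0),P[m].max(0),P[m].min(0))
o=get_obs(); print(o['tool_pos'])
P0=P; w=(d>0)&(abs(P[...,0]-.5)<.05)&(abs(P[...,1]-.027)<.05)&(P[...,2]>.034)
for z in np.arange(.034,.13,.008):
    k=w&(P[...,2]>=z)&(P[...,2]<z+.008)
    if k.sum()>3: print(z.round(3),k.sum(),P[k].min(0).round(3),P[k].max(0).round(3))
```

```text
knob 80 [0.49785696 0.02247301 0.03819155] [0.50441924 0.02983856 0.04738247] [0.49299599 0.01909811 0.02737604]
[0.50133127 0.02737831 0.05420366]
0.034 38 [0.493 0.019 0.034] [0.506 0.03  0.042]
0.042 27 [0.493 0.019 0.042] [0.504 0.027 0.048]
0.122 23 [0.459 0.    0.125] [0.469 0.062 0.13 ]
```

Request:
play_rows([
  [0, 0, 0.025, 0, 0, 0],
  [0, 0, 0.03, 0, 0, 0],
  [0, 0, 0, 0, 0, 0],
])

```text
clock: 16.6
tool_pos: [0.5033, 0.028, 0.1011]
orientation: [-180.0, -0.4, -10.2]
force: [0.7, 0.7, -0.2]
opening: 0.0001
gripper_force: 0.0
```

```bash
cat > f.py <<'E'
from h import *
p,d=snapshot('side'); P=pts('side',d); o=get_obs(); print(o['tool_pos'],o['opening'])
Q=P-o['tool_pos']; v,u=np.mgrid[0:480,0:640]
w=(d>0)&(np.linalg.norm(Q,axis=2)<.14)&(P[...,2]>.055)&(abs(Q[...,0])<.05)&(abs(Q[...,1])<.1)
for z in np.arange(-.04,.09,.006):
    k=w&(Q[...,2]>=z)&(Q[...,2]<z+.006)
    if k.sum()>3: print(z.round(3),k.sum(),"px",u[k].min(),u[k].max(),v[k].min(),v[k].max(),Q[k].min(0).round(3),Q[k].max(0).round(3))
E
python3 f.py
```

```text
[0.50244376 0.02784461 0.09965362] 0.0005476837448855002
0.002 19 px 351 365 286 287 [-0.011 -0.016  0.005] [ 0.01  -0.012  0.008]
0.008 27 px 350 365 284 287 [-0.012 -0.018  0.008] [ 0.01  -0.013  0.012]
0.068 222 px 323 401 212 285 [-0.05  -0.094  0.068] [0.023 0.089 0.074]
0.074 307 px 323 402 210 282 [-0.05  -0.094  0.074] [0.025 0.089 0.08 ]
0.08 347 px 323 402 205 278 [-0.05  -0.094  0.08 ] [0.023 0.09  0.086]
0.086 421 px 323 402 202 275 [-0.049 -0.094  0.086] [0.044 0.089 0.092]
```

Request:
play_rows([
  [0, 0, 0, 0, 0, 0],
  [0, 0, 0, 0, 0, 0],
  [0, 0, 0, 0, 0, 0],
  [0, 0, 0, 0, 0, 0],
  [0, 0, 0, 0, 0, 0],
], gripper=-0.1)

```text
clock: 17.15
tool_pos: [0.5013, 0.0273, 0.0979]
orientation: [179.9, -0.1, -10.2]
force: [0.3, -0.0, 1.6]
opening: 0.0348
gripper_force: 0.0
```

```bash
python3 f.py
```

```text
[0.50128014 0.02734478 0.09800672] 0.03718758495586549
0.002 30 px 350 366 294 297 [-0.016 -0.035  0.003] [ 0.006 -0.025  0.008]
0.008 61 px 350 366 290 296 [-0.016 -0.035  0.008] [ 0.006 -0.023  0.014]
0.014 55 px 350 366 288 292 [-0.016 -0.035  0.014] [ 0.005 -0.024  0.02 ]
0.02 30 px 351 367 287 289 [-0.016 -0.035  0.02 ] [ 0.007 -0.03   0.024]
0.062 59 px 344 397 237 287 [-0.045 -0.091  0.063] [0.02  0.024 0.068]
0.068 260 px 322 400 214 287 [-0.05  -0.094  0.068] [0.028 0.088 0.074]
0.074 332 px 322 400 210 284 [-0.049 -0.094  0.074] [0.023 0.09  0.08 ]
0.08 435 px 322 401 207 280 [-0.05  -0.094  0.08 ] [0.042 0.089 0.086]
0.086 587 px 322 402 204 276 [-0.049 -0.099  0.086] [0.043 0.089 0.092]
```

The fingertips actually sit about 3 mm above the reported TCP, not 19 mm below it. That also explains the 14 mm grip offset on the case. I'll go about 27 mm lower than before.

Request:
play_rows([
  [0, 0, -0.03, 0, 0, 0],
  [0, 0, -0.035, 0, 0, 0],
  [0, 0, -0.015, 0, 0, 0],
  [0, 0, -0.007, 0, 0, 0],
  [0, 0, 0, 0, 0, 0],
])

```text
clock: 17.7
tool_pos: [0.5011, 0.0273, 0.0281]
orientation: [179.8, -0.0, -10.2]
force: [0.7, 0.2, 0.9]
opening: 0.0396
gripper_force: 0.0
```

Request:
play_rows([
  [0, 0, 0, 0, 0, 0],
  [0, 0, 0, 0, 0, 0],
  [0, 0, 0, 0, 0, 0],
  [0, 0, 0, 0, 0, 0],
  [0, 0, 0, 0, 0, 0],
], gripper=-1)

```text
clock: 18.2
tool_pos: [0.5016, 0.0273, 0.0292]
orientation: [179.9, -0.1, -10.2]
force: [-0.1, -2.2, 4.8]
opening: 0.0134
gripper_force: 30.0
```

Request:
play_rows([
  [-0.0044, 0.0008, 0, 0, 0, 0],
  [-0.0044, 0.0008, 0, 0, 0, 0],
  [-0.0044, 0.0008, 0, 0, 0, 0],
  [-0.0044, 0.0008, 0, 0, 0, 0],
  [-0.0044, 0.0008, 0, 0, 0, 0],
  [0, 0, 0, 0, 0, 0],
  [0, 0, 0, 0, 0, 0],
])

```text
clock: 18.9
tool_pos: [0.4835, 0.0306, 0.0291]
orientation: [179.9, -0.1, -10.2]
force: [-0.8, -2.2, 7.5]
opening: 0.0137
gripper_force: 30.0
```

Request:
play_rows([
  [0, 0, 0, 0, 0, 0],
  [0, 0, 0, 0, 0, 0],
  [0, 0, 0, 0, 0, 0],
  [0, 0, 0.03, 0, 0, 0],
  [0, 0, 0.04, 0, 0, 0],
  [0, 0, 0.05, 0, 0, 0],
  [0, 0, 0.05, 0, 0, 0],
  [0, 0, 0, 0, 0, 0],
], gripper=-0.1)

```text
clock: 19.7
tool_pos: [0.4868, 0.0317, 0.1699]
orientation: [-179.8, -0.6, -10.2]
force: [-0.0, -0.4, 0.2]
opening: 0.0396
gripper_force: 0.0
```

```bash
cat > g.py <<'E'
from h import *
o=get_obs();print(o['clock'],o['tool_pos'],o['orientation'],o['joint_pos'])
y=np.radians(-10.2); R=np.array([[np.cos(y),-np.sin(y)],[np.sin(y),np.cos(y)]])
def rk(c): return ((np.array(c)-[.607,.080])@R).round(4)
p,d=snapshot('top'); P=pts('top',d); Z=P[...,2]
q=(P[...,:2]-np.array([.607,.080]))@R
def r(n,m):
    if m.sum()>8:
        t=cv2.minAreaRect(P[m][:,:2].astype(np.float32)); print(n,m.sum(),np.round(t[0],4),np.round(t[1],4),round(t[2],1),"rack",rk(t[0]))
inb=(abs(q[...,0])<.06)&(abs(q[...,1])<.13)
r("case",inb&(Z>.18)&(Z<.205))
r("tab",inb&(Z>.061)&(Z<.071)&(q[...,1]<.05)&(abs(q[...,0])<.03))
r("divider",inb&(Z>.085)&(Z<.096)&(q[...,1]<.06))
p,d=snapshot('side'); P=pts('side',d); hsv=cv2.cvtColor(p,cv2.COLOR_BGR2HSV)
m=(hsv[...,1]>150)&((hsv[...,0]<8)|(hsv[...,0]>172))&(abs(P[...,0]-.49)<.05)&(abs(P[...,1]-.027)<.03)
if m.any(): print("knob",m.sum(),P[m].mean(0),rk(P[m].mean(0)[:2]))
cv2.imwrite('pics/last.png',p[130:370,270:590])
E
python3 g.py
```

```text
19.7 [0.48675989 0.03174352 0.16994499] [-179.84437779   -0.56701705  -10.16591801] [ 27.07045413   5.02659143 -27.45385303   0.26144326 -56.97422897
  52.62295008]
case 600 [0.6099 0.0995] [0.0477 0.0485] 79.9 rack [-0.0006  0.0197]
knob 118 [0.48043319 0.02761465 0.04143689] [-0.1153 -0.074 ]
```

Request:
play_rows([
  [0.0119, -0.0113, 0, 0, 0, -0.0472],
  [0.0119, -0.0113, 0, 0, 0, -0.0472],
  [0.0119, -0.0113, 0, 0, 0, -0.0472],
  [0.0119, -0.0113, 0, 0, 0, -0.0472],
  [0.0119, -0.0113, 0, 0, 0, -0.0472],
  [0.0119, -0.0113, 0, 0, 0, -0.0472],
  [0.0119, -0.0113, 0, 0, 0, -0.0472],
  [0.0119, -0.0113, 0, 0, 0, -0.0472],
  [0.0119, -0.0113, 0, 0, 0, -0.0472],
  [0.0119, -0.0113, 0, 0, 0, -0.0472],
], gripper=-1)

```text
clock: 20.8
tool_pos: [0.5783, -0.0602, 0.1626]
orientation: [179.7, -0.1, -95.5]
force: [0.1, -0.2, 0.6]
opening: -0.0001
gripper_force: 0.0
```

Request:
play_rows([
  [0, 0, 0, 0, 0, -0.028],
  [0, 0, 0, 0, 0, 0],
])

```text
clock: 21.0
tool_pos: [0.5781, -0.0601, 0.1625]
orientation: [179.7, -0.2, -100.3]
force: [0.6, -0.3, -0.2]
opening: 0.0002
gripper_force: 0.0
```

```bash
python3 g.py
```

```text
21.0 [ 0.57805461 -0.06008852  0.16250286] [ 1.79698586e+02 -1.64831349e-01 -1.00340147e+02] [ 1.33563279e+01  1.47395116e+01 -1.61874986e+01  3.46116115e-02
 -5.94152398e+01 -2.37146086e+01]
tab 17 [0.5966 0.1192] [0.0325 0.0139] 37.4 rack [-0.0172  0.0367]
divider 18 [0.5944 0.1208] [0.0233 0.0096] 36.7 rack [-0.0197  0.0379]
knob 117 [0.48035712 0.02756207 0.0414784 ] [-0.1154 -0.074 ]
```

Request:
play_rows([
  [0.004, 0, -0.03, 0, 0, 0],
  [0, 0, -0.045, 0, 0, 0],
  [0, 0, -0.045, 0, 0, 0],
  [0, 0, -0.03, 0, 0, 0],
  [0, 0, -0.007, 0, 0, 0],
  [0, 0, 0, 0, 0, 0],
])

```text
clock: 21.7
tool_pos: [0.5816, -0.0597, 0.0383]
orientation: [179.8, -0.2, -100.1]
force: [-0.1, 0.8, 0.0]
opening: 0.0003
gripper_force: 0.0
```

```bash
python3 g.py
```

```text
21.7 [ 0.58158833 -0.05974065  0.03834955] [ 1.79786397e+02 -1.64239589e-01 -1.00119360e+02] [ 13.33139857  22.82779011 -23.48018766   0.09461104 -43.95338262
 -23.51932584]
knob 117 [0.48038899 0.02764829 0.04139825] [-0.1153 -0.0739]
```

View pics/last.png

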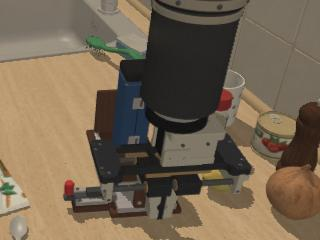

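The picture shows the shut fingers behind the tab at about (160,200). The wrist is close to the case, so I'll tilt the tool 15° away from it and then push.

Request:
play_rows([
  [0, 0, 0, 0.041, -0.0074, 0],
  [0, 0, 0, 0.041, -0.0074, 0],
  [0.0018, 0.0098, 0, 0, 0, 0],
  [0.0018, 0.0098, 0, 0, 0, 0],
  [0.0018, 0.0098, 0, 0, 0, 0],
  [0.0018, 0.0098, 0, 0, 0, 0],
  [0.0018, 0.0098, 0, 0, 0, 0],
  [0, 0, 0, 0, 0, 0],
])

```text
clock: 22.6
tool_pos: [0.5894, -0.0184, 0.0392]
orientation: [179.9, 14.9, -100.1]
force: [0.0, 0.2, -0.5]
opening: 0.0
gripper_force: 0.0
```

```bash
python3 g.py
```

```text
22.6 [ 0.58939154 -0.01840543  0.0391918 ] [ 179.89780355   14.88925282 -100.06216902] [  6.71601631  23.40418845 -16.16867333 -19.43298646 -47.81505644
  -3.9733901 ]
case 725 [0.6097 0.0994] [0.0479 0.0485] 79.9 rack [-0.0008  0.0196]
tab 57 [0.6041 0.0592] [0.1299 0.0547] 83.0 rack [ 0.0008 -0.021 ]
divider 246 [0.6066 0.081 ] [0.0844 0.0838] 79.8 rack [-0.0005  0.0009]
knob 116 [0.48049396 0.02755797 0.0416943 ] [-0.1152 -0.074 ]
```

The divider has moved about 19 mm, and the case stands undisturbed. I'll continue pushing.

Request:
play_rows([
  [0.0017, 0.0092, 0, 0, 0, 0],
  [0.0017, 0.0092, 0, 0, 0, 0],
  [0.0014, 0.0074, 0, 0, 0, 0],
  [0.0009, 0.0049, 0, 0, 0, 0],
  [0.0009, 0.0049, 0, 0, 0, 0],
  [0.0013, 0.0074, 0, 0, 0, 0],
  [0.0013, 0.0074, 0, 0, 0, 0],
  [0.0013, 0.0074, 0, 0, 0, 0],
  [0, 0, 0, 0, 0, 0],
])

```text
clock: 23.6
tool_pos: [0.5976, 0.0262, 0.0388]
orientation: [179.9, 14.9, -100.2]
force: [-1.1, -1.3, -0.4]
opening: 0.0001
gripper_force: 0.5
```

```bash
python3 g.py
```

```text
23.6 [0.59762071 0.02616171 0.03884223] [ 179.87346459   14.88571129 -100.21105025] [ 11.14324003  23.50690741 -16.11556083 -19.28520245 -46.62338813
  -8.48433875]
case 286 [0.6143 0.1293] [0.0231 0.0462] 79.9 rack [-0.0015  0.0499]
tab 19 [0.5896 0.1143] [0.0363 0.0056] 70.3 rack [-0.0232  0.0306]
divider 51 [0.5865 0.1149] [0.055  0.0146] 57.7 rack [-0.0264  0.0307]
knob 117 [0.48041507 0.02749005 0.04142518] [-0.1153 -0.0741]
```

Request:
play_rows([
  [0.0013, 0.0074, 0, 0, 0, 0],
  [0.0013, 0.0074, 0, 0, 0, 0],
  [0.0013, 0.0074, 0, 0, 0, 0],
  [0.0013, 0.0074, 0, 0, 0, 0],
  [0.001, 0.0055, 0, 0, 0, 0],
  [0, 0, 0, 0, 0, 0],
])

```text
clock: 24.3
tool_pos: [0.6033, 0.0539, 0.0392]
orientation: [180.0, 14.9, -100.2]
force: [1.0, -2.0, -1.0]
opening: 0.0001
gripper_force: 0.9
```

Request:
play_rows([
  [0.0004, 0.0025, 0, 0, 0, 0],
  [0, 0, 0, 0, 0, 0],
])

```text
clock: 24.5
tool_pos: [0.6036, 0.0555, 0.0392]
orientation: [180.0, 14.9, -100.2]
force: [0.7, -3.6, -0.8]
opening: 0.0001
gripper_force: 1.8
```

```bash
python3 g.py
```

```text
24.5 [0.60355523 0.05546137 0.0391903 ] [ 179.95282409   14.8862606  -100.22104286] [ 13.99335553  23.67730002 -15.84914567 -19.06676881 -45.91149769
 -11.42230182]
case 52 [0.607  0.1686] [0.0087 0.0184] 88.4 rack [-0.0157  0.0872]
knob 117 [0.48037332 0.02761009 0.04143736] [-0.1153 -0.074 ]
```

Request:
play_rows([
  [0.0004, 0.0025, 0, 0, 0, 0],
  [0, 0, 0, 0, 0, 0],
])

```text
clock: 24.8
tool_pos: [0.6039, 0.0575, 0.0392]
orientation: [180.0, 14.9, -100.2]
force: [2.0, -5.2, -1.0]
opening: 0.0005
gripper_force: 2.2
```

Request:
play_rows([
  [0.0003, 0.0015, 0, 0, 0, 0],
  [0, 0, 0, 0, 0, 0],
])

```text
clock: 25.0
tool_pos: [0.6041, 0.0587, 0.0392]
orientation: [180.0, 14.9, -100.2]
force: [1.2, -5.3, -1.5]
opening: -0.0001
gripper_force: 2.2
```

Request:
play_rows([
  [0.0003, 0.0015, 0, 0, 0, 0],
  [0, 0, 0, 0, 0, 0],
])

```text
clock: 25.2
tool_pos: [0.6043, 0.0599, 0.0392]
orientation: [180.0, 14.9, -100.2]
force: [2.6, -5.3, -1.3]
opening: 0.0004
gripper_force: 2.2
```

Request:
play_rows([
  [0.0003, 0.0015, 0, 0, 0, 0],
  [0, 0, 0, 0, 0, 0],
])

```text
clock: 25.4
tool_pos: [0.6045, 0.0606, 0.0392]
orientation: [179.9, 14.9, -100.2]
force: [1.0, -6.4, -0.9]
opening: 0.0003
gripper_force: 3.3
```

The force is starting to rise, so the divider has probably closed on the case. I'll back off, rise and check.

Request:
play_rows([
  [-0.0035, -0.0197, 0, 0, 0, 0],
  [-0.007, -0.04, 0, 0, 0, 0],
  [-0.007, -0.04, 0, 0, 0, 0],
  [0, 0, 0.05, 0, 0, 0],
  [0, 0, 0.055, 0, 0, 0],
  [-0.01, -0.05, 0.03, 0, 0, 0],
  [-0.01, -0.055, 0, 0, 0, 0],
  [-0.01, -0.05, 0, 0, 0, 0],
  [0, 0, 0, 0, 0, 0],
])

```text
clock: 26.3
tool_pos: [0.5649, -0.1464, 0.1474]
orientation: [179.9, 14.9, -100.4]
force: [0.5, 1.5, -0.7]
opening: 0.0002
gripper_force: 0.0
```

```bash
sed -i 's/^r("tab".*/r("tab",inb\&(Z>.061)\&(Z<.071)\&(q[...,1]<.02)\&(abs(q[...,0])<.03))/; s/^r("divider".*/r("divider",inb\&(Z>.085)\&(Z<.096)\&(q[...,1]>.02)\&(q[...,1]<.0475))\nr("endplate",inb\&(Z>.097)\&(Z<.108)\&(q[...,1]>.085))/' g.py; python3 g.py
```

```text
26.3 [ 0.56489611 -0.14642116  0.14735494] [ 179.9146184    14.90683594 -100.42542444] [ -6.03656223  17.52216061  -9.23666903 -16.71205932 -63.1706885
   3.19866841]
case 720 [0.6193 0.1514] [0.048  0.0475] 79.8 rack [-0.0006  0.0725]
tab 99 [0.6046 0.0737] [0.01   0.0424] 79.3 rack [-0.0012 -0.0066]
divider 170 [0.614  0.1223] [0.009  0.0834] 79.7 rack [-0.0006  0.0428]
endplate 128 [0.6228 0.1734] [0.0191 0.0828] 79.9 rack [-0.001   0.0947]
knob 117 [0.48042731 0.02756721 0.04140607] [-0.1153 -0.074 ]
```

View pics/last.png

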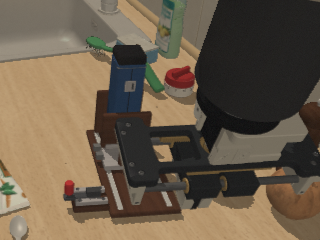

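The tab has moved 97.8 mm, so the divider is closed. The case stands upright at rack y = 72.5 mm, held between divider and end plate, and the catch is out 18 mm. The picture shows the case at (127,85) and the arm touching nothing.

```bash
python3 -c "
from plant import *
print(close_job())"
```

```text
the job is handed in; nothing more can be done
None
```

I handed the job in at about 26 s: by my last measurements the case stands upright, heavy end down, held snugly between divider (slid 98 mm) and end plate, with the catch pulled 18 mm and the arm clear; `close_job()` gave no verdict.

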